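# Chock a pipe on the sloping bed and drop its stops

## Task

The thin-walled pipe on the sloping bed only leans on the two stop fingers. Set the wooden wedge chock flat and square on the middle of the bed between the fingers, nose to the pipe's low side, and push it uphill until the pipe has rolled back and is nipped tight between chock and back fence, feeling for it so that the thin wall is not dented. Then press the lever down to fold the stop fingers away, leaving the pipe held tight by the chock alone and the other things on the bench where they are.

Things in the scene. Friction and masses are not known exactly. Their poses are not given: they have to be found in the camera images.
- bed: Fixed sloping bed: aluminium plate 210 mm long (x), 110 mm wide (y) on a grey base. Level frame: origin on the bench under the line where the pipe, leaning on the stop fingers, touches the plate; x uphill, away from the robot, y left, z up. The plate rises 8 degrees towards +x, is 50 mm above the bench at the origin, and reaches from 124 mm downhill to 84 mm uphill of it. Friction about 0.6.
- fence: Rigid adjustable back fence: grey angle 110 mm wide, bolted to the plate uphill of the pipe; its face is 42 mm high and square to the plate. It is set anew each time: the pipe must roll 3 to 8 mm uphill to touch it. Origin: foot of its downhill face, on the plate, mid-width; frame parallel to the bed's.
- pipe: Loose thin-walled steel pipe, 60 mm diameter, 150 mm long, about 0.85 kg, lying across the slope against two stop fingers. Origin: its centre; y along its axis. The wall dents if chock or fence press it with over 22 N. Rolling it uphill takes 4 to 9 N of push on the chock; once it meets the fence it moves no further and the push rises: 12 to 14 N nips it, if nothing bears down on the chock.
- chock: Loose wedge chock, light wood, black rubber sole: 80 mm long (x), 36 mm wide (y), 32 mm high, 0.14 kg, flat on the bench left or right of the bed. Origin: centre of its underside; x points to the thin nose. The flat top and plain upright sides of its rear, 3 to 40 mm behind the origin, are the place to grip across the width. It is self-locking: it stays where it is pushed.
- chock_nose (a point): Mid-point of the chock's nose at its underside, 40 mm ahead of the chock's origin. The nose edge is 2 mm high; from it a flat 35 degree face rises to the top. With the sole flat on the plate, the face first touches the pipe 5 mm above the plate, when the nose is still about 12 mm downhill of the line on which the pipe rests.
- stops (a joint): Hinge of the shaft below the plate that carries the two stop fingers and the lever: 0 with the fingers up (pipe held), 1.2 rad when folded down level with the plate. The fingers are 8 mm rods 127 mm apart, just beyond the plate's side edges, downhill of the pipe, 36 mm above the plate. Stiff hinge (0.2 N m friction), stays where left.
- lever_knob (a point): Centre of the 18 mm black ball knob on the lever: an 8 mm rod 76 mm long at bed y = -125 mm (right of the bed), turning about the stop shaft (along bed y, at bed x = -31 mm, 24 mm above the bench). At 0 it points downhill and 60 degrees up, the knob 90 mm above the bench; pressed down to its end it points 9 degrees below level, knob just clear of the bench.
- micrometer: Bystander: outside micrometer, 48 x 148 x 17 mm, on the other side of the bed from the chock. Origin: centre of its underside.
- jaw_insert: Bystander: small serrated steel jaw insert, 25 x 50 x 13 mm. Origin: centre of its underside.
- weight: Bystander: knobbed check weight, 28 mm diameter, 46 mm high. Origin: centre of its underside.
There are look-alikes about, which are no part of the job. What is shaped like the pipe but orange is not meant.

How it is judged:
By the outcome, as a careful person would: the job done as asked, in the order asked, and still so for the second after the job is handed in, with the robot touching nothing.
It also fails if it takes over 72 s, if anything falls off the work surface, if the arm or the gripper's body presses on something with over 40 N, if the wrist force passes 120 N, or if a joint passes its speed limit or range.

## Robot

A 6-joint arm with a two-finger parallel gripper is mounted at the origin on the work surface; the furniture and walls round the work are solid. World frame = base frame: x ahead of the robot, y to its left, z up, the work surface at z = 0. Lengths are in m, angles in rad, forces in N, time in s.
With the tool pointing down it reaches from about 0.35 to 0.975 m from the base axis. Payload 7.1 kg.
Tool frame: the origin (TCP) lies midway between the tips of the shut fingers; the grasp point (between the pads) lies 19 mm behind it; z points along the fingers, y is the line along which they close (so a half turn about z gives the same grasp; the last joint's range is limited). The gripper opens to 88 mm and grips with 3 to 60 N. Pads are 20 mm wide; open, the fingers measure 115 mm over their backs; the gripper's body (75 mm by 178 mm) begins 61 mm behind the grasp point.
Start: joints at [1.309, 0.423, 1.63, -0, 1.089, -0.019], TCP at [0.15, 0.607, 0.223] pointing down, gripper open.
Joint ranges: [-3, 3], [-0.9, 2.11], [0.09, 2.58], [-1.31, 4.45], [0.11, 2.69], [-2.54, 2.54]. Speed limits (rad/s): [2.39, 2.39, 3.01, 3.14, 3.14, 3.14].

## Interface

Orientations are given as a unit quaternion [w, x, y, z].
In Python, from station import move_pose, movel, movej, command_gripper, wait, inverse_kinematics, read_camera, camera_info, MotionError, job_done, get_time, get_joint_pos, get_qvel, get_effort, get_tcp_pos, get_ee_rot, get_ft_force, get_ft_torque, get_grip_width, get_finger_force gives the robot as it stands. Calls block until the motion is done:
- move_pose(position, orientation): joint-space move of the TCP to a pose.
- movel(position, frame=None, v=0.15, until_force=None): straight line of the TCP; frame=None keeps the orientation; v is the mean speed in m/s. With until_force (N) it stops when the force on the tool has changed by that much, and returns True; else False.
- movej(angles): joint-space move.
- command_gripper(opening): opening from 0.0 (shut) to 1.0 (fully open); the grip force is fixed at half the most; returns when the fingers have stopped.
- wait(seconds).
- inverse_kinematics(position, orientation): joint angles nearest the present ones, or None.
- read_camera(name): name is "scene" or "top" or "wrist"; returns the picture (384x512x3 uint8, red, green, blue); there is no depth.
- camera_info(name): a dict with "intrinsics" (3x3 intrinsics, pixels), "T" (4x4, takes a point from camera to world coordinates); the wrist camera has in their place "tool_from_camera" (4x4, takes a point from camera to tool coordinates, whose origin is the TCP and whose axes are the flange's). Camera axes: x right, y up, looking along -z (the intrinsics and any distortion apply to the point x, -y, -z); pixel columns grow to the right and rows downward; lengths in m; the calibration is good to about 2 mm. A picture is of the moment at which its call begins: read the wrist's pose just before it. camera_info takes no time and is no camera call.
A pose or a line that the arm cannot do raises MotionError and nothing moves.
- job_done(): hands the job in; it is judged then, once.
Readings, each from a call of its own:
- get_time(): time.
- get_joint_pos(): joint angles.
- get_qvel(): joint speeds.
- get_effort(): joint torques, N m.
- get_tcp_pos(): TCP position.
- get_ee_rot(): TCP orientation.
- get_ft_force(): force on the tool from outside, world axes, zero at the start.
- get_ft_torque(): the same for the moment, N m.
- get_grip_width(): opening from 0.0 (shut) to 1.0 (fully open).
- get_finger_force(): force on a finger pad.
Only numpy, scipy, OpenCV 4.12 (cv2) and the standard library are available. Lean on these libraries where they do the work, as an engineer would, in place of code of your own. Each camera call takes 0.05 s, during which the arm holds its last target. There are 200 camera calls.

## Working session

There is one attempt and no reset: what is moved stays moved. The work goes in short steps, each a Python script; the robot and the scene stay as the last script left them, time stands still between calls to the robot, and variables do not carry over. Pictures are saved under pics/ and viewed, at most 10 in all, crops included, and the job is handed in when it is done.

```bash
ls; mkdir -p pics; python3 - <<'E'
from station import *
import cv2,numpy as np
for n in("scene","top"):
    im=read_camera(n); cv2.imwrite(f"pics/{n}0.png",cv2.cvtColor(im,cv2.COLOR_RGB2BGR))
    c=camera_info(n); print(n,{k:np.round(v,4).tolist() if not isinstance(v,str) else v for k,v in c.items()})
print(camera_info("wrist"),get_time(),get_ee_rot(),get_ft_force())
E
```

```text
pics
scene {'intrinsics': [[408.8794, 0.0, 257.458], [0.0, 408.8794, 195.09], [0.0, 0.0, 1.0]], 'T': [[0.8159, 0.3263, -0.4773, -0.1334], [-0.5781, 0.4426, -0.6855, -0.8428], [-0.0124, 0.8352, 0.5498, 0.7441], [0.0, 0.0, 0.0, 1.0]]}
top {'intrinsics': [[372.7462, 0.0, 259.8], [0.0, 372.7462, 194.4257], [0.0, 0.0, 1.0]], 'T': [[0.0062, 0.9834, -0.1814, 0.2065], [-0.9996, 0.011, 0.0252, -0.0281], [0.0267, 0.1812, 0.9831, 1.3146], [0.0, 0.0, 0.0, 1.0]]}
{'intrinsics': array([[290.37413584,   0.        , 254.65180478],
       [  0.        , 290.37413584, 194.02790118],
       [  0.        ,   0.        ,   1.        ]]), 'tool_from_camera': array([[-1.87756152e-03,  9.64252738e-01,  2.64977605e-01,
         7.13091294e-02],
       [ 9.99997792e-01,  2.06061441e-03, -4.12848885e-04,
         1.14276029e-05],
       [-9.44107338e-04,  2.64976245e-01, -9.64254478e-01,
        -1.62734953e-01],
       [ 0.00000000e+00,  0.00000000e+00,  0.00000000e+00,
         1.00000000e+00]])} 0.1 [-9.64338365e-05  1.21093007e-01  9.92640926e-01 -6.83330466e-04] [-0.60193703 -0.34635324  0.09832467]
```

View pics/scene0.png

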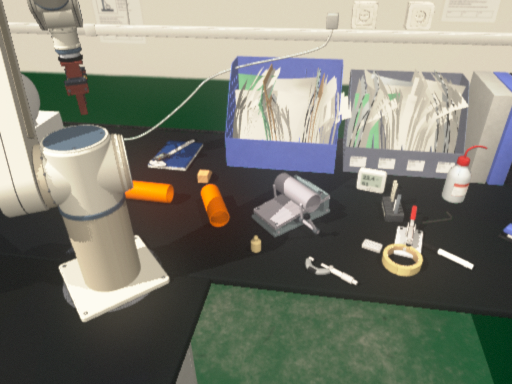

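View pics/top0.png

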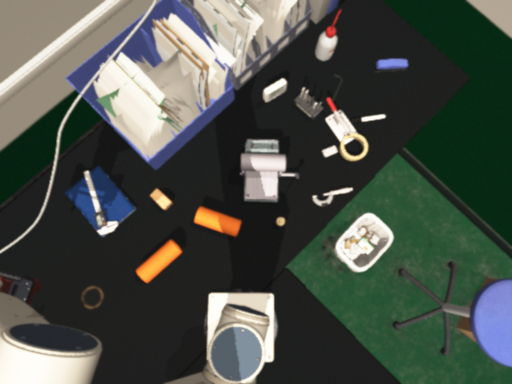

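The scene view shows the grey pipe on the bed at (297,190), and a light wood block at (204,176), which is (161,199) in the top view. The micrometer is at (330,270), the weight at (256,244) and the jaw insert probably at (372,245).

Look-alikes in the top view:
- **Orange pipes:** (217,221) and (159,261), not meant.
- **Grey pipe on the bed:** (263,163), this is the one.
- **Chock:** (161,199) is the only wooden block. The cork-coloured tape ring at (354,147) and the ring at (92,297) aren't wedges.

I'll check the choice close up with the wrist camera.

```bash
cat > h.py <<'E'
from station import *
import cv2,numpy as np
from scipy.spatial.transform import Rotation as R
def Rm(q): return R.from_quat([q[1],q[2],q[3],q[0]]).as_matrix()
def Q(m): q=R.from_matrix(m).as_quat(); return [q[3],q[0],q[1],q[2]]
def wristT():
    T=np.eye(4);T[:3,:3]=Rm(get_ee_rot());T[:3,3]=get_tcp_pos()
    return T@camera_info("wrist")["tool_from_camera"]
def ray(K,T,p):
    d=np.array([(p[0]-K[0,2])/K[0,0],-(p[1]-K[1,2])/K[1,1],-1.]); return T[:3,3],T[:3,:3]@d
def onz(K,T,p,z):
    o,d=ray(K,T,p); return o+d*(z-o[2])/d[2]
def proj(K,T,P):
    c=np.linalg.inv(T)@np.append(P,1.); return np.array([K[0,2]-K[0,0]*c[0]/c[2],K[1,2]+K[1,1]*c[1]/c[2]])
def snap(cam,name):
    T=wristT() if cam=="wrist" else camera_info(cam)["T"]
    im=read_camera(cam); np.savez(f"pics/{name}.npz",T=T,K=camera_info(cam)["intrinsics"],im=im)
    cv2.imwrite(f"pics/{name}.png",cv2.cvtColor(im,cv2.COLOR_RGB2BGR))
def load(n): d=np.load(f"pics/{n}.npz"); return d["K"],d["T"],d["im"]
def down(yaw):  # tool z down, tool x along heading yaw
    x=np.array([np.cos(yaw),np.sin(yaw),0]);z=np.array([0,0,-1.]);return np.column_stack([x,np.cross(z,x),z])
E
python3 - <<'E'
from h import *
c=camera_info("top");K,T=c["intrinsics"],c["T"]
for n,p,z in[("chock",(161,199),.03),("pipe",(264,157),.11),("bedlow",(262,201),.03),("bedtop",(263,140),.06),("jaw",(330,151),.01),("mic",(330,196),.01),("knob",(297,176),.09),("weight",(281,222),.03)]:
    print(n,onz(K,T,p,z).round(3))
M=Rm(get_ee_rot());print(M.round(2))
c=onz(K,T,(161,199),.03)
b=onz(K,T,(262,185),.06)
for yaw,p,n in[(None,c+[0,0,.20],"w_chock")]:
    for y in np.radians([0,180,14,-166,90,-90]):
        q=inverse_kinematics(p,Q(down(y))); q2=inverse_kinematics([b[0]-.02,b[1],.33],Q(down(y)))
        print(np.degrees(y),None if q is None else np.round(q,2),None if q2 is None else np.round(q2,2))
E
```

```text
chock [0.424 0.282 0.03 ]
pipe [ 0.556 -0.072  0.11 ]
bedlow [ 0.42  -0.069  0.03 ]
bedtop [ 0.633 -0.07   0.06 ]
jaw [ 0.612 -0.317  0.01 ]
mic [ 0.444 -0.313  0.01 ]
knob [ 0.497 -0.185  0.09 ]
weight [ 0.347 -0.135  0.03 ]
[[-0.97  0.24 -0.  ]
 [ 0.24  0.97 -0.  ]
 [ 0.   -0.   -1.  ]]
0.0 [ 0.56  0.24  1.88 -0.    1.02  2.14] [-0.17  0.04  1.87 -0.    1.23  1.4 ]
180.0 [ 0.56  0.24  1.88 -0.    1.02 -1.01] [-0.17  0.04  1.87 -0.    1.23 -1.75]
14.0 [ 0.56  0.24  1.88 -0.    1.02  1.89] [-0.17  0.04  1.87 -0.    1.23  1.15]
-166.0 [ 0.56  0.24  1.88 -0.    1.02 -1.25] [-0.17  0.04  1.87 -0.    1.23 -1.99]
90.0 [ 0.56  0.24  1.88 -0.    1.02  0.56] [-0.17  0.04  1.87 -0.    1.23 -0.17]
-90.0 None None
```

```bash
python3 - <<'E'
from h import *
t=get_time()
move_pose([0.50,-0.07,0.33],Q(down(np.pi)));snap("wrist","w_bed");print(get_time()-t)
move_pose([0.43,0.27,0.2],Q(down(np.pi)));snap("wrist","w_chock");print(get_time()-t)
E
python3 -c "
import cv2,numpy as np
a=cv2.imread('pics/w_bed.png');b=cv2.imread('pics/w_chock.png')
cv2.imwrite('pics/w_bed_u.png',cv2.resize(a,(768,576),interpolation=3));cv2.imwrite('pics/w_chock_u.png',cv2.resize(b,(768,576),interpolation=3))"
```

```text
2.7666999999999997
4.2
```

View pics/w_bed_u.png

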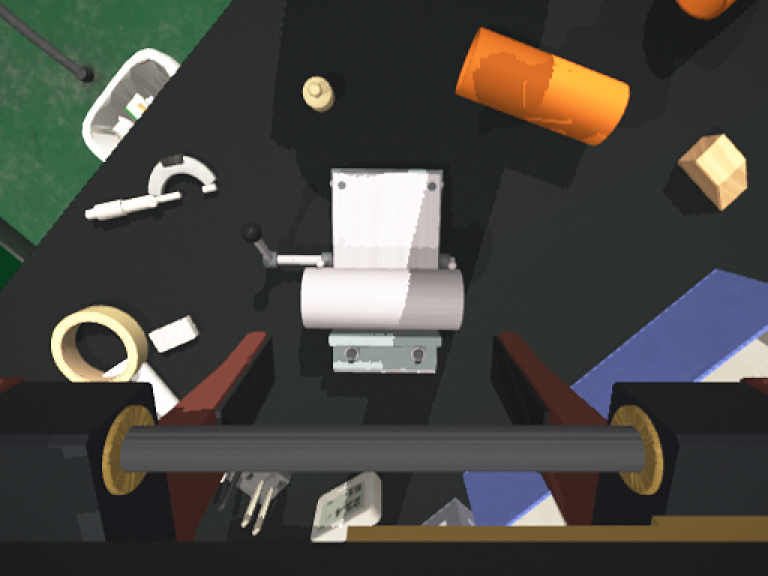

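View pics/w_chock_u.png

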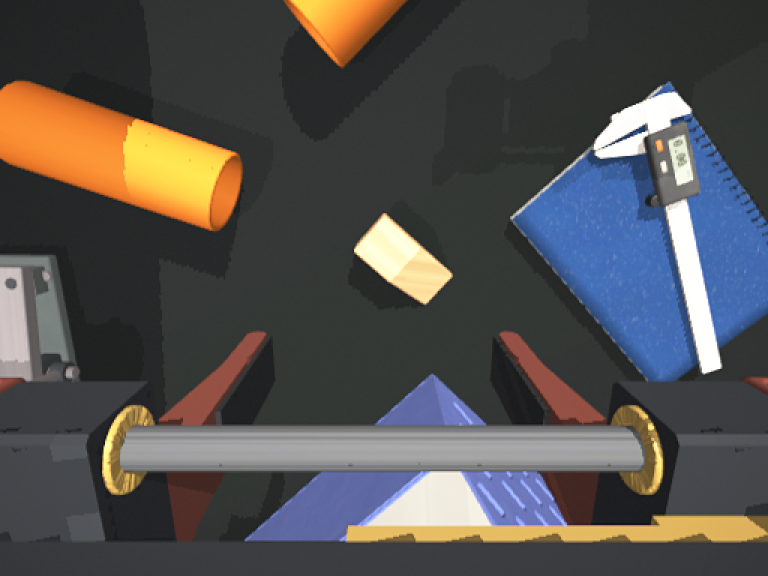

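The bed view shows the plate (330-442,170-270), the pipe (302-463,268-330), the fence foot (330-440,333-372) and the lever knob at (252,232). The chock is at (405,258) in the chock view. I'll take one enlarged crop to tell nose from rear.

```bash
python3 - <<'E'
from h import *
a=cv2.imread('pics/w_chock.png')[134:210,225:312];b=cv2.imread('pics/w_bed.png')[80:150,440:510]
a=cv2.resize(a,None,fx=4.5,fy=4.5,interpolation=2);b=cv2.resize(b,(int(70*4.8),a.shape[0]),interpolation=2)
cv2.imwrite('pics/crop.png',np.hstack([a,b]));print(a.shape,b.shape)
E
```

```text
(342, 392, 3) (342, 336, 3)
```

View pics/crop.png

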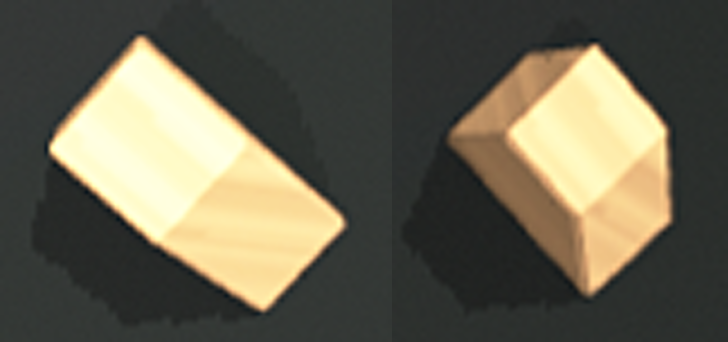

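Left crop: flat top (bright) at upper left, ramp at lower right. The right crop confirms this, with the rear end face at upper left. So the nose corners are crop (345,222) and (265,310), and the nose points to world +x, +y. Next I'll get the chock and bed poses.

```bash
python3 - <<'E'
from h import *
K,T,im=load("w_chock")
P=lambda x,y,z:onz(K,T,(225+(x+.5)/4.5-.5,134+(y+.5)/4.5-.5),z)
nR,nL=P(345,222,.002),P(265,310,.002); r1,r2=P(250,150,.032),P(160,242,.032); b1,b2=P(140,36,.032),P(50,148,.032)
for n,v in dict(nose=(nR+nL)/2,ridge=(r1+r2)/2,rear=(b1+b2)/2).items(): print(n,v.round(4))
print("w",[np.linalg.norm(a-b).round(4) for a,b in((nR,nL),(r1,r2),(b1,b2))])
d=(nR+nL)/2-(b1+b2)/2; print("len",np.linalg.norm(d[:2]),"yaw",np.degrees(np.arctan2(d[1],d[0])), [np.degrees(np.arctan2(*(b-a)[[1,0]])) for a,b in((b1,r1),(b2,r2),(b1,nR),(b2,nL))],[np.degrees(np.arctan2(*(b-a)[[1,0]]))+90 for a,b in((nL,nR),(r2,r1),(b2,b1))])
K,T,im=load("w_bed"); g=im.astype(float).mean(2)
for r in(120,130,145,160,170): print(r,"L",g[r,214:228].astype(int),"R",g[r,286:302].astype(int))
for c in(228,240,255,270,290): print(c,"top",g[106:122,c].astype(int),"fence",g[214:252,c].astype(int))
E
```

```text
nose [0.4573 0.3181 0.002 ]
ridge [0.4303 0.2876 0.032 ]
rear [0.4034 0.2594 0.032 ]
w [np.float64(0.0341), np.float64(0.0334), np.float64(0.0365)]
len 0.07971625711888053 yaw 47.461448518653306 [np.float64(44.21006601288395), np.float64(48.606032250522816), np.float64(46.625546707326116), np.float64(48.30538817673353)] [np.float64(229.72736395922792), np.float64(226.50958579504703), np.float64(230.77866038698065)]
120 L [ 35  34  36  34  34  27 110 176 241 251 252 253 246 234] R [196 190 188 195 196 197 197 156 113  43  27  27  29  29  29  34]
130 L [ 36  36  35  35  34  33  26 136 246 252 251 250 250 250] R [194 197 195 192 195 194 200 125  59  31  28  30  30  29  30  34]
145 L [ 49  47  48  49  49  40  25 136 245 252 251 250 250 250] R [196 196 194 194 194 191 206 110  36  28  29  29  29  28  28  34]
160 L [ 49  48  48  48  50  47  29  92 216 254 252 248 240 240] R [198 195 193 197 194 201 145  54  26  29  29  31  27  29  30  28]
170 L [135 141 145 141 136 137 137  79 166 240 241 239 239 241] R [163 163 161 163 160 166  82  68  71  71  72  69  70  64  33  23]
228 top [ 33  36  36 
[... 458 characters left out ...]
 [ 36  37  32  30  28  27  63 108 104 154 242 253 251 251 251 251] fence [194 181 164 151 131  95  72  73 112 131 185 228 225 225 224 227 196 141
 150 152 152 152 152 151 151 149 149 148 154 163 162 157 175 199 149  25
  30  34]
270 top [ 35  31  28  29  29  25  47  94 112 236 255 252 251 251 251 251] fence [168 165 156 149 141 110  73  76  77  71 107 144 151 149 148 150 145 144
 150 149 150 150 149 150 150 150 149 151 151 152 151 154 180 182 114  27
  35  34]
290 top [ 36  37  33  30  29  27  30  88 121 131 177 200 194 193 196 193] fence [169 166 161 152 147 119  77  75  74  73 101 141 154 152 151 152 149 146
 150 150 150 151 149 149 158 167 163 159 153 136 114 114  89  78  78  29
  32  35]
```

```bash
python3 - <<'E'
from h import *
K,T,im=load("w_bed"); t8=np.tan(np.radians(8))
# plate plane z = .05+t8*(x-x0), x0 solved from the low edge
lo=[onz(K,T,(c,114.7),.05-.124*t8) for c in(228,270)]; x0=lo[0][0]+.124; print("low edge",np.round(lo,4),"x0",x0)
def plane(p,x0=x0):
    o,d=ray(K,T,p); n=np.array([-t8,0,1.]); return o+d*((.05-t8*x0)-n@o)/(n@d)
L=np.array([plane(p) for p in((220.95,130),(221,145),(221.4,160))]);Rr=np.array([plane(p) for p in((293.0,130),(292.8,145),(292.1,160))])
print("L",L.round(4),"\nR",Rr.round(4),"\nmid",((L+Rr)/2).round(4),"w",(L-Rr)[:,1].round(4))
for e in(L,Rr): print("yaw",np.degrees(np.arctan(np.polyfit(e[:,0],e[:,1],1)[0])))
g=cv2.cvtColor(im,cv2.COLOR_RGB2GRAY)
m=np.zeros_like(g);m[145:165,155:180]=g[145:165,155:180]<22;ys,xs=np.nonzero(m);print("knob px",xs.mean(),ys.mean(),len(xs))
k=onz(K,T,(252/1.5-.17,232/1.5-.17),.09);print("knob",k.round(4),"-> bed origin from knob",k[0]+.069,k[1]+.125)
# pipe axis: silhouette tangents in x-z plane
for c in(225,255,290):
    col=g[165:235,c].astype(int); print(c,"pipe edge rows",col[:20],)
# top cross-check
# pipe ends at half height
for p in((302/1.5,300/1.5),(463/1.5,300/1.5)): print("pipe end",onz(K,T,p,.105).round(4))
K,T,im=load("w_chock")
E
```

```text
low edge [[ 0.4295 -0.11    0.0326]
 [ 0.4295 -0.0458  0.0326]] x0 0.5534654312107854
L [[ 0.4522 -0.1212  0.0358]
 [ 0.4747 -0.1214  0.0389]
 [ 0.4975 -0.1212  0.0421]] 
R [[ 0.4523 -0.0103  0.0358]
 [ 0.4748 -0.0103  0.0389]
 [ 0.4977 -0.011   0.0422]] 
mid [[ 0.4522 -0.0657  0.0358]
 [ 0.4748 -0.0658  0.0389]
 [ 0.4976 -0.0661  0.0422]] w [-0.1108 -0.1112 -0.1102]
yaw -0.04518290399438787
yaw -0.8634240808435272
knob px 170.33333333333334 159.33333333333334 3
knob [ 0.4825 -0.1897  0.09  ] -> bed origin from knob 0.5514852978028386 -0.0647045655153583
225 pipe edge rows [240 239 239 239 239 239 239 239 239 239 239 239 240 226 202 215 224 231
 236 240]
255 pipe edge rows [242 242 242 242 242 242 242 242 242 242 242 243 244 228 193 208 223 230
 234 238]
290 pipe edge rows [161 160 160 161 161 160 160 160 160 160 160 160 161 152 121 104 115 124
 129 135]
pipe end [ 0.5439 -0.1437  0.105 ]
pipe end [0.5441 0.0057 0.105 ]
```

```bash
python3 - <<'E'
from h import *
K,T,_=load("w_chock"); c=camera_info("top")
for z in(.0,.06,.1,.14,.18): print(z,onz(K,T,(432/1.5,375/1.5),z).round(3),onz(c["intrinsics"],c["T"],(155,168),z).round(3),onz(c["intrinsics"],c["T"],(155,163),z).round(3))
K,T,_=load("w_bed"); print("box low-edge pts",[onz(K,T,(x/1.5,y/1.5),.1).round(3) for x,y in((716,270),(572,383))])
yaw=np.radians(48.3);h=np.array([np.cos(yaw),np.sin(yaw),0]);g=np.array([.4308,.2888,0])-.0215*h
for z in(.12,.006): print(g,np.round(inverse_kinematics(g+[0,0,z],Q(down(yaw))),2))
E
```

```text
0.0 [0.539 0.315 0.   ] [0.542 0.317 0.   ] [0.56  0.318 0.   ]
0.06 [0.509 0.308 0.06 ] [0.526 0.301 0.06 ] [0.544 0.302 0.06 ]
0.1 [0.489 0.302 0.1  ] [0.516 0.291 0.1  ] [0.533 0.292 0.1  ]
0.14 [0.47  0.297 0.14 ] [0.506 0.28  0.14 ] [0.523 0.281 0.14 ]
0.18 [0.45  0.292 0.18 ] [0.496 0.27  0.18 ] [0.512 0.271 0.18 ]
box low-edge pts [array([0.517, 0.239, 0.1  ]), array([0.632, 0.119, 0.1  ])]
[0.41649755 0.27274728 0.        ] [ 0.56  0.39  1.98 -0.    0.77  1.28]
[0.41649755 0.27274728 0.        ] [ 0.56  0.61  2.01 -0.    0.52  1.28]
```

```bash
cat >> h.py <<'E'
B=np.array([.553,-.0657,.05]); a8=np.radians(8)
U=np.array([np.cos(a8),0,np.sin(a8)]);N=np.array([-np.sin(a8),0,np.cos(a8)]);V=np.array([0,1.,0])
RB=np.column_stack([U,-V,-N])   # tool x uphill, z into plate
def bed(s,n,y=0): return B+s*U+n*N+y*V   # s along slope from pipe contact line, n above plate
def ff(k=5):
    v=[]
    for _ in range(k): v.append(get_ft_force()); wait(.01)
    return np.mean(v,0)
E
python3 - <<'E'
from h import *
yaw=np.radians(48.3);h=np.array([np.cos(yaw),np.sin(yaw),0]);g=np.array([.4308,.2888,0])-.0215*h
q=Q(down(yaw))
print(get_ft_force())
move_pose(g+[0,0,.09],q); movel(g+[0,0,.006],v=.1)
command_gripper(0.0); print("w",get_grip_width()*88,get_finger_force(),get_ft_force())
movel(g+[0,0,.12],v=.15); print(get_grip_width()*88,get_finger_force(),get_time())
# chock origin 21.5 mm ahead of TCP; nose 61.5 ahead. park nose 30 mm downhill of contact line
s=-.030-.0615
for n in(.08,.006): print(bed(s,n).round(4),inverse_kinematics(bed(s,n),Q(RB)).round(2))
move_pose(bed(s,.11),Q(RB)); snap("wrist","w_held"); print(get_time(),ff())
E
```

```text
[1.07006822 0.13985667 0.70171836]
w 36.05997734607757 29.99783456325531 [ 0.40215692  0.26640234 -0.20696949]
35.912983675963154 29.997546672821045 9.0417
[ 0.4513 -0.0657  0.1165] [-0.19  0.31  2.16  0.05  0.54  1.34]
[ 0.4616 -0.0657  0.0432] [-0.18  0.48  2.16  0.07  0.36  1.32]
10.375 [ 0.11142421  0.21116476 -1.04955687]
```

View pics/w_held.png

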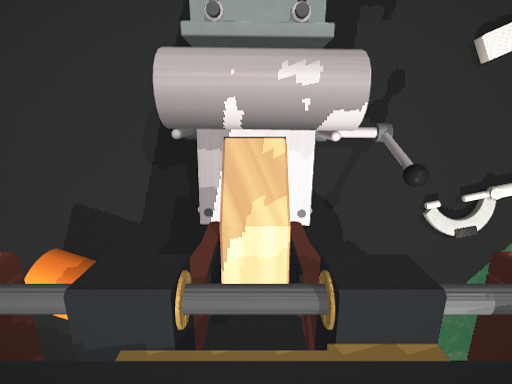

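The chock is held square: its nose edge is level at row 138 (cols 224-285), centred on col 254.5, and the plate's centre is at about col 256. Next I'll measure the nose offset, then lower and release.

```bash
python3 - <<'E'
from h import *
K,_,im=load("w_held"); Tc=camera_info("wrist")["tool_from_camera"]
for r in(137.5,):
    n1=[onz(K,Tc,(c,r),.004) for c in(224,285.5)]; print("nose in tool",np.round(n1,4))
g=im.astype(float)[...,2]; print(g[132:144,240].astype(int),g[132:144,270].astype(int), g[150,216:232].astype(int),g[150,278:294].astype(int))
s=-.030-.0615
movel(bed(s,.016),v=.12); f0=ff(); hit=movel(bed(s,.000),v=.02,until_force=3)
p=get_tcp_pos(); print(hit,"n",(p-B)@N,"s",(p-B)@U,ff()-f0)
command_gripper(.55); wait(.1); print("after release",(get_tcp_pos()-B)@N,ff()-f0,get_time())
movel(bed(s,.060),v=.15); snap("wrist","w_set"); print(get_time())
E
```

```text
nose in tool [[ 0.0609 -0.0172  0.004 ]
 [ 0.0608  0.0175  0.004 ]]
[237 237 238 243 196  52 115 138 136 135 136 135] [234 233 234 240 189  68 138 161 158 156 156 155] [193 190 187 187 154 168 136  93  95 126 129 129 128 131 133 135] [161 161 163 162 162 162 155 120 104 218 245 244 243 241 248 251]
True n 0.00586957665722699 s -0.09137661412381787 [ 1.05242176 -0.07711363  1.96618917]
after release 0.005924951233302859 [ 0.78597411 -0.69323378  1.29355184] 12.5583
13.1167
```

View pics/w_set.png

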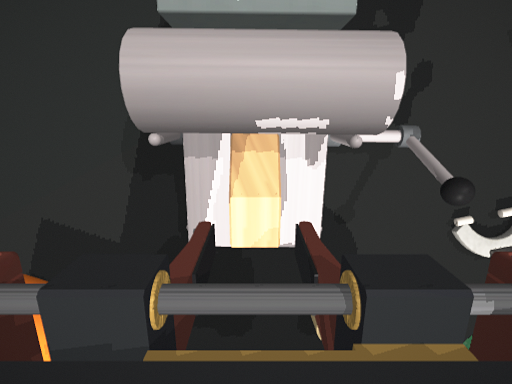

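The chock sits flat (contact at n=5.9 mm, as expected). It is centred at cols 230-280 on the plate's 185-327, nose under the pipe's low side. Next I'll push from behind with shut fingers.

```bash
python3 - <<'E'
from h import *
movel(bed(-.142,.060),v=.2); command_gripper(0.0); movel(bed(-.142,.010),v=.12); wait(.2)
f0=ff(10); S=lambda:(get_tcp_pos()-B)@U
hit=movel(bed(-.105,.010),v=.03,until_force=2.5); print("touch",hit,S(),ff()-f0,get_time())
s=S(); hit=movel(bed(s+.013,.010),v=.02,until_force=6); print("slid",hit,S(),ff()-f0)
s=S();f=[]
for i in range(45):
    push=-(ff(4)-f0)@U; f.append((round((S())*1e3,2),round(push,1)))
    if push>12.0: break
    s+=.0005 if push<9.3 else .0002
    movel(bed(s,.010),v=.01)
print(f);wait(.3);F=ff(10)-f0;print("push",-F@U,"normal",F@N,"side",F@V,S(),get_time())
snap("wrist","w_push")
E
```

```text
touch True -0.11676804150690973 [-0.20424058  0.11184367 -0.03832813] 16.0917
slid False -0.104461940297139 [-1.73337152  0.26343892 -0.53125305]
[(np.float64(-104.48), np.float64(1.7)), (np.float64(-104.48), np.float64(3.1)), (np.float64(-104.4), np.float64(5.1)), (np.float64(-104.34), np.float64(5.6)), (np.float64(-104.17), np.float64(6.5)), (np.float64(-103.83), np.float64(6.9)), (np.float64(-103.43), np.float64(7.2)), (np.float64(-102.79), np.float64(7.0)), (np.float64(-102.18), np.float64(6.4)), (np.float64(-101.72), np.float64(6.7)), (np.float64(-101.18), np.float64(6.5)), (np.float64(-100.59), np.float64(6.1)), (np.float64(-100.09), np.float64(6.5)), (np.float64(-99.57), np.float64(6.4)), (np.float64(-99.11), np.float64(6.0)), (np.float64(-99.12), np.float64(7.5)), (np.float64(-99.07), np.float64(8.8)), (np.float64(-99.05), np.float64(9.8)), (np.float64(-99.08), np.float64(10.2)), (np.float64(-99.05), np.float64(10.9)), (np.float64(-99.06), np.float64(11.5)), (np.float64(-99.02), np.float64(11.7)), (np.float64(-99.08), np.float64(12.2))]
push 12.133670843078455 normal 9.512920520753443 side -2.5126242881828826 -0.09901865498769297 23.6167
```

```bash
python3 - <<'E'
from h import *
p=get_tcp_pos();print("s,n,y",(p-B)@U*1e3,(p-B)@N*1e3,(p-B)@V*1e3,get_ft_force(),get_ft_torque(),(Rm(get_ee_rot())-RB).round(4).tolist(),get_grip_width()*88)
a=cv2.imread('pics/w_push.png');cv2.imwrite('pics/w_push_u.png',cv2.resize(a[0:270,80:430],(778,600),interpolation=2))
E
```

```text
s,n,y -99.04704950552862 9.780609121225956 0.5036748694068061 [-13.49264128  -2.61867837   7.97994321] [-0.39404135  2.05986085 -0.10487114] [[0.0014, 0.0002, -0.0102], [-0.0001, 0.0, 0.0019], [-0.0102, -0.0019, -0.0014]] 0.42572338454312975
```

View pics/w_push_u.png

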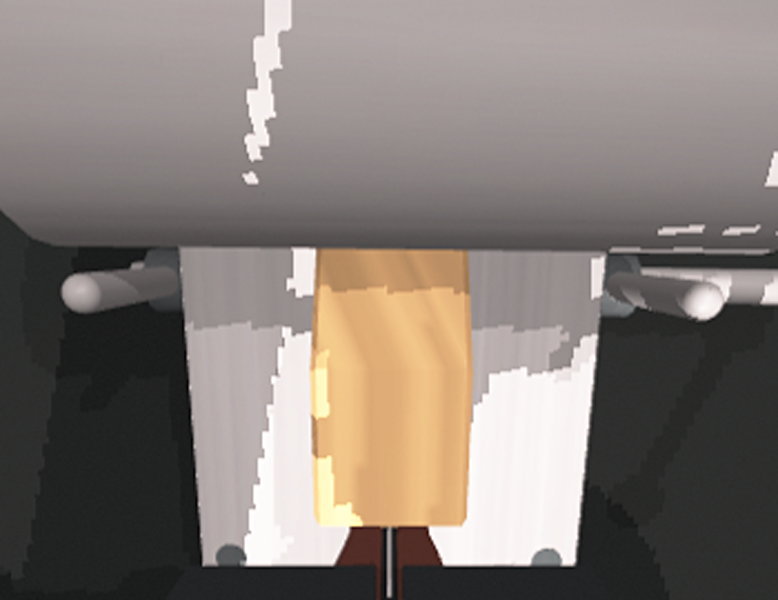

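The picture shows the chock square and centred on the plate, its centre at col 390-394 against the plate's 389-393. The pipe has rolled clear of the stop fingers.

The arm's flexing is also bearing down with about 9 N. I'll back off and push again, keeping the normal force near zero.

```bash
python3 - <<'E'
from h import *
S=lambda:(get_tcp_pos()-B)@U
s0=S()
movel(bed(s0-.004,.010),v=.03); wait(.3); f0=ff(10); print("free",f0,S())
s,n,y=S(),.010,0.; s=s0-.002; log=[]
movel(bed(s,n),v=.02)
for i in range(50):
    F=ff(4)-f0; push,nor,side=-F@U,F@N,F@V; log.append([round(x,1) for x in(S()*1e3,push,nor,side,n*1e3)])
    if push>12.7 and abs(nor)<1.5: break
    if push<12.7: s+=.0005 if push<10 else .0002
    if push>14: s-=.0002
    n+=np.clip(nor*.00008,-.0005,.0005)
    y+=np.clip(side*-.0,-.0003,.0003)
    movel(bed(s,n,y),v=.02)
print(*[tuple(float(v) for v in r) for r in log]);wait(.2);F=ff(10)-f0;print("push",-F@U,"normal",F@N,"side",F@V,S(),get_time())
E
```

```text
free [ 0.08870969 -0.05067251 -0.12717305] -0.10287062082725497
(-100.9, 0.1, 0.0, 0.7, 10.0) (-100.5, 0.3, -0.0, -0.0, 10.0) (-100.0, 0.3, 0.1, 0.3, 10.0) (-99.5, 0.3, -0.1, -0.0, 10.0) (-99.1, 0.6, 0.2, 0.2, 10.0) (-99.1, 2.3, 1.2, -0.7, 10.0) (-99.0, 5.2, 2.1, -0.5, 10.1) (-99.0, 5.9, 1.0, -0.8, 10.3) (-99.0, 7.0, 1.3, -0.1, 10.4) (-99.0, 7.6, 1.5, -1.0, 10.5) (-99.0, 8.7, 1.6, -0.9, 10.6) (-99.0, 9.7, 2.0, -1.4, 10.7) (-98.9, 10.5, 1.6, -1.2, 10.9) (-98.9, 11.1, 1.8, -1.2, 11.0) (-98.8, 11.0, 1.8, -1.3, 11.1) (-98.8, 11.3, 1.6, -1.5, 11.3) (-98.8, 11.4, 1.5, -1.5, 11.4) (-98.8, 12.1, 1.6, -1.7, 11.5) (-98.8, 12.5, 1.9, -2.3, 11.7) (-98.7, 12.3, 0.9, -1.7, 11.8) (-98.7, 13.0, 1.5, -2.3, 11.9) (-98.7, 12.6, 1.2, -1.7, 12.0) (-98.7, 13.2, 0.7, -2.2, 12.1)
push 13.349121942043494 normal 1.061297444204174 side -2.309679950602616 -0.09866799129620067 31.2667
```

Nipped at 13.3 N push with only about 1 N normal. Now back off and press the lever along its arc.

```bash
python3 - <<'E'
from h import *
s=(get_tcp_pos()-B)@U
movel(bed(s-.025,.012),v=.05); movel(bed(s-.03,.10),v=.2)
pv=np.array([.522,-.1902,.024]); q=Q(down(0))
P=lambda a,d=.009: pv+[-.076*np.cos(a),0,.076*np.sin(a)+d]
move_pose(P(np.radians(60),.030),q); wait(.2); f0=ff(10)
print("touch",movel(P(np.radians(60),.0),v=.03,until_force=3),get_tcp_pos(),(ff()-f0).round(1))
for a in range(55,-9,-8):
    movel(P(np.radians(a),.007),v=.08); print(a,(get_tcp_pos()-P(np.radians(a),.009)).round(4),(ff(2)-f0).round(1))
print("end",movel(P(np.radians(-9),.002),v=.03,until_force=10),get_tcp_pos(),P(np.radians(-9)),(ff()-f0).round(1),get_time())
movel(get_tcp_pos()+[0,0,.12],v=.2); move_pose([.45,-.08,.27],Q(down(0)));snap("wrist","w_end");print(get_time())
a=cv2.imread('pics/w_end.png');cv2.imwrite('pics/w_end_u.png',cv2.resize(a,(768,576),interpolation=2))
E
```

```text
touch True [ 0.4831225  -0.19018635  0.09762799] [-2.6 -0.8  6. ]
55 [-0.0022  0.0001 -0.0021] [-8.8 -0.8 12.8]
47 [-0.0022  0.0004 -0.0024] [-4.7 -0.2  5. ]
39 [-0.0008  0.0001 -0.0026] [ 0.2 -0.1 -0.3]
31 [ 0.0002 -0.     -0.0022] [ 0.3 -0.3 -1. ]
23 [ 0.0001  0.     -0.0021] [-0.4  0.1  0. ]
15 [-0.0001  0.0001 -0.0022] [-0.3 -0.5 -0.1]
7 [-0.0002  0.0001 -0.0022] [ 0.  -0.4  0.1]
-1 [-0.0002  0.0001 -0.0023] [ 0.1 -0.4 -0.4]
end True [ 0.44635386 -0.19022309  0.02032178] [ 0.44693569 -0.1902      0.02111098] [-1.9 -0.  12. ] 37.0917
38.6083
```

View pics/w_end_u.png

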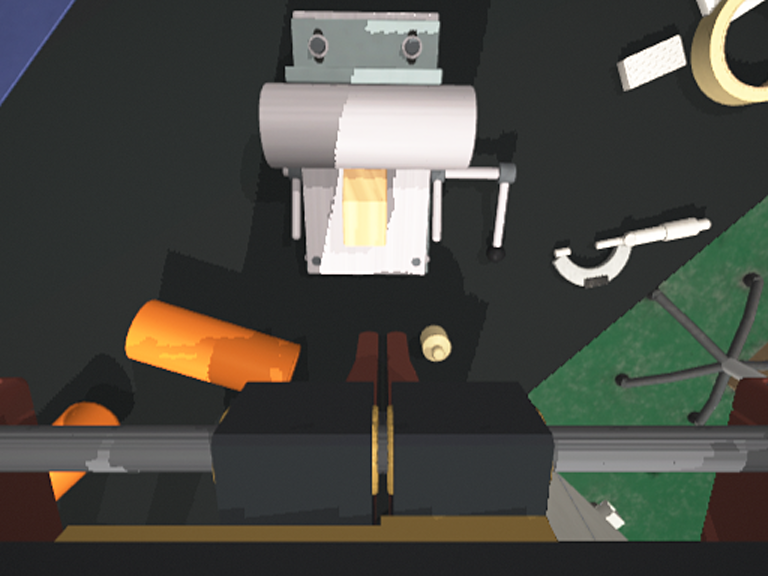

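The picture shows the fingers and lever folded level: rods at (296,205) and (437,205), knob low at (495,255). The pipe (260-476,85-167) is against the fence with the chock square under it at (365,205). The weight, micrometer and jaw insert haven't moved.

```bash
python3 -c "
from station import *
print(job_done(),get_time())"
```

```text
the job is handed in; nothing more can be done
the job is handed in; nothing more can be done
```

Job handed in after about 39 s of robot time: the pipe is nipped between chock and fence (last push 13.3 N), the stop fingers are folded, and the weight, micrometer and jaw insert are where they were; I didn't re-test the nip after folding the stops.

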